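# Set up the telescopic lamp over the guest book

### The arm

A 6-joint arm with a two-finger parallel gripper is mounted at the origin on the work surface. World frame = base frame: x ahead of the robot, y to its left, z up, the work surface at z = 0. Lengths are in m, angles in degrees, forces in N, time in s.
With the tool pointing down it reaches from about 0.225 to 0.875 m from the base axis. Payload 3.4 kg.
Tool frame: the origin (TCP) lies between the finger pads; the fingertips stand 19 mm ahead of it and the grasp point (between the pads) is the TCP; z points along the fingers, y is the line along which they close (so a half turn about z gives the same grasp; the last joint's range is limited). The gripper opens to 85 mm and grips with 20 to 120 N. Pads are 22 mm wide; open, the fingers measure 114 mm over their backs; the gripper's body (76 mm by 85 mm) begins 54 mm behind the grasp point. The pads swing forward as they close: fully open they stand 13 mm farther back than shut.
Start: joints at [67.265, 15.808, 86.224, -0, 77.962, -6.933], TCP at [0.157, 0.553, 0.25] pointing down, gripper open.
Joint ranges: [-165.64, 165.64], [-43.16, 119.46], [12.63, 154.43], [-67.54, 247.53], [6.08, 155.33], [-154.97, 154.97]. Speed limits (degrees/s): [147.25, 147.25, 180, 180, 180, 180].

### API

Orientations are given as [roll, pitch, yaw] about the fixed x, y, z axes, in that order (R = Rz(yaw) Ry(pitch) Rx(roll)).
In Python, from rig import * gives the robot as it stands.
- The arm moves only by the tool arm_command, never from a script. Its argument "plan" is a list that holds one entry, the list of rows, each a list of 7 numbers: the shift along the tool's x, y, z in units of 300 mm (1.0 is 300 mm), then the turn, a rotation vector about the tool's x, y, z in units of 90 degrees (1.0 is 90 degrees), then the opening, from -1 (shut) to 1 (fully open). In form: [[[dx, dy, dz, wx, wy, wz, hand], ...]]. A call has 1 to 8 rows; each row is the pose to reach, as a shift and turn from the pose commanded when the call began, along the tool's axes at that moment; what a row does not reach only later rows make up. A row lasts 1/8 s, in which the tool goes at most 62.5 mm and 10.7 degrees, less where a joint would pass 70% of its speed; a pose out of reach is approached as far as the arm can. A call with a number of a shift or a turn outside -1 to 1 is refused whole. A call with a gripper value outside its range is refused whole. The fingers move at their own pace and stop on an object; "newtons" is the grip in N (left out, the last holds). Time passes only in rows, so rows that repeat a pose let the fingers close. It gives the time, the measured TCP pose, the force, the opening and the grip force at its end, in the units of the state.
- sense(): the state, without advancing time (a new reading comes with each control period).
- get_image(name): name is "side" or "top" or "wrist"; returns the picture (480x640x3 uint8, red, green, blue); there is no depth.
- camera_info(name): a dict with "vertical_fov" (degrees; the focal length in pixels is half the picture's height over the tangent of half this angle, whatever the lens; pixels are square), "cx", "cy" (the principal point, pixels), "R" (3x3) and "t" (3): a world point X has camera coordinates R X + t. Camera axes: x right, y down, z forward; pixel columns grow to the right and rows downward; lengths in m; the calibration is good to about 2 mm. A picture is of the moment at which its call begins: read the wrist's pose just before it. camera_info takes no time and is no camera call; for the wrist camera it gives the pose at the moment of the call.
- close_job(): hands the job in; it is judged then, once.
The state is a dict: "time_s": time; "joints": joint angles; "qd": joint speeds; "joint_torque": joint torques, N m; "tcp_pos": TCP position; "ee_rot": TCP orientation; "wrist_force": force on the tool from outside, world axes, zero at the start; "moment": the same for the moment, N m; "width": finger opening in m; "finger_force": force on a finger pad.
Only numpy, scipy, OpenCV 4.12 (cv2) and the standard library are available. Lean on these libraries where they do the work, as an engineer would, in place of code of your own. Each camera call takes 0.05 s, during which the arm holds its last target. There are 200 camera calls.

### The job

Get the guest book on the hall table ready for this evening's arrivals: first take the shell paperweight off the open book and lay it in the shallow round dish, then pull the lamp's stem up by its black knob until the orange lock button clicks out of the sleeve, so that the lamp stays up by itself. Turn the lamp's arm so that its round light head is over the middle of the guest book, and leave the lamp switched on, its white push-push switch latched in: one full press and release latches it, another lets it out again, so check that it has stayed in. Leave the dish where it stands and do not knock the candle jar or the car key about.

Things in the scene. Friction and masses are not known exactly. Their poses are not given: they have to be found in the camera images.
- shell: Spindle-shaped sea shell (terracotta and cream), 80 mm long along its x axis, 38 mm wide (y) at its thickest, 38 mm high, 90 g (varies); lies on a flat lip on the open guest book. Origin: middle of its underside. Grip it across its y axis about 15 to 20 mm above the underside, at the origin.
- guest_book: Small open guest book with a teal cover and cream pages, 216 mm (x) by 156 mm (y), 14 mm thick, fixed to the runner. Origin: centre of its underside. It lies on one side (left or right) of the lamp, the dish on the other.
- dish: Loose shallow round cream bowl, 170 mm across at the rim, 34 mm high, wall and floor about 5 mm; the shell goes inside. Origin: centre of its underside.
- lamp: Fixed base of the telescopic lamp: dark slab 185 mm (x, from -130 to +55 mm) by 110 mm (y), 32 mm high, with an upright brass sleeve of 26 mm diameter, its top 130 mm above the origin. Origin: on the sleeve's and stem's upright axis, at the base's underside. Its x axis points from the switch to the sleeve, roughly away from the robot; the sleeve's lock hole faces +x, 112 mm up.
- knob_top (a point): Centre of the top of the lamp's black knob (30 mm diameter, 50 mm high, on the stem's axis; 202 mm above the lamp's origin when down). The arm, a brass bar 12 mm wide, leaves below it, its top 59 mm below this point. Knob and arm are one piece (own x axis along the arm): they rise with the stem and swivel on it with about 0.04 N m of friction, so turning the gripped knob turns the arm.
- light_head (a point): Centre of the underside of the round white light head (90 mm diameter, 15 mm thick) at the end of the arm, 205 mm from the stem's axis.
- boom (a joint): Swivel angle of the arm, rad: 0 is along the lamp's +x axis, positive anticlockwise seen from above, limits -2.2 to 2.2; stays where it is left.
- stem (a joint): How far the stem is pulled up, m: 0 is down, 0.100 is the hard upper end stop. The lock button springs out just past 0.090; released then, the stem rests on the button at about 0.090. Unlocked, it sinks back under its own weight. Pulling up takes about 5 N.
- lock_button (a joint): How far the orange lock button (8 mm diameter) stands out, m: 0 hidden inside the sleeve, 0.005 to 0.006 clicked out of the sleeve's hole, locked.
- switch_top (a point): Centre of the top of the white push-push switch cap (28 mm diameter), 86 mm from the stem's axis along the lamp's -x. Out (lamp off, as at the start) its top is 48 mm above the lamp's origin; latched in (lamp on) about 43.5 mm. It moves straight down; a full press reaches a hard stop at 38 mm (the spring gives about 4 N there; press until some 6 N); released, it rests in the other state.
- candle: Bystander: lidded candle jar, 58 mm diameter, 75 mm high, loose, near the lamp. Origin: centre of its underside.
- car_key: Bystander: black car key fob with a steel ring, about 83 mm long, 36 mm wide, 14 mm high, loose, near the lamp's base. Origin: underside of the fob's middle.

How it is judged (in metres and radians):
On the way, in this order (a step that is already met when the one before it is completed fails the run):
1. the shell lies in the dish, let go (horizontal distance between shell and dish below 0.06 m and z of shell in the frame of dish below 0.035 m and contact force between shell and dish above 0.1 N and contact force between shell and the fingers below 0.1 N), for 0.2 s.
2. the stem is up and its lock button has clicked out (value of joint stem above 0.085 m and value of joint lock_button above 0.004 m), for 0.2 s.
At the end, for the whole second after the job is handed in: Shell at rest in the dish (within 60 mm of its centre, under 35 mm above its underside); stem up over 85 mm, lock button out over 4 mm; light head within 60 mm of the book's centre seen from above; switch latched in, its top 40 to 45.5 mm above the lamp's origin (all of step 2 and horizontal distance between shell and dish below 0.06 m and z of shell in the frame of dish below 0.035 m and contact force between shell and dish above 0.1 N and linear speed of shell below 0.02 m/s and horizontal distance between light_head and guest_book below 0.06 m and z of switch_top in the frame of lamp between 0.04 and 0.0455 m); the robot touches nothing.
It fails at once if the dish is moved more than 40 mm (distance of dish from where it was at the start of the episode above 0.04 m).
It fails at once if the candle jar or the car key is moved more than 40 mm (distance of any of candle, car_key from where it was at the start of the episode above 0.04 m).
It fails at once if the candle jar is knocked over (angle between candle's own z axis and vertical above 0.6 rad).
It also fails if it takes over 70 s, if anything falls off the work surface, if the arm or the gripper's body presses on something with over 40 N, if the wrist force passes 120 N, or if a joint passes its speed limit or range.

## Working session

There is one attempt and no reset: what is moved stays moved. The work goes in short steps, Python scripts to look and compute and a tool call to move; the robot and the scene stay as the last step left them, time stands still between calls to the robot, and variables do not carry over. Pictures are saved under pics/ and viewed, at most 10 in all, crops included, and the job is handed in when it is done.

Besides the shell and the picture viewer there is one more tool, called after "Request:" by a JSON object that holds its "method" and its "body", one argument or row to a line. arm_command: Moves the arm, as the interface text tells. Shifts and turns lie within -1 to 1; 1 stands for 300 mm of shift or 90 degrees of turn. Its arguments: {"type":"object","properties":{"plan":{"type":"array"},"newtons":{"type":"number"}},"required":["plan"]}

```bash
mkdir -p pics; cat > h.py <<'E'
from rig import *
import numpy as np, cv2
from scipy.spatial.transform import Rotation as Ro
def save(n,f):
    ci=camera_info(n); im=get_image(n); cv2.imwrite('pics/'+f,im[:,:,::-1]); np.save('pics/'+f+'.npy',np.array([ci],dtype=object)); return ci
def ray(ci,u,v):
    f=240/np.tan(np.radians(ci['vertical_fov'])/2); R=np.array(ci['R']);t=np.array(ci['t'])
    return -R.T@t, R.T@np.array([(u-ci['cx'])/f,(v-ci['cy'])/f,1.])
def onz(ci,u,v,z):
    c,d=ray(ci,u,v); return c+d*(z-c[2])/d[2]
def tri(*obs):
    A=np.zeros((3,3));b=np.zeros(3);L=[]
    for ci,u,v in obs:
        c,d=ray(ci,u,v);d/=np.linalg.norm(d);P=np.eye(3)-np.outer(d,d);A+=P;b+=P@c;L.append((P,c))
    x=np.linalg.solve(A,b); return x.round(4),[round(float(np.linalg.norm(P@(x-c))),4) for P,c in L]
def proj(ci,X):
    f=240/np.tan(np.radians(ci['vertical_fov'])/2);p=np.array(ci['R'])@X+np.array(ci['t']);return ci['cx']+f*p[0]/p[2],ci['cy']+f*p[1]/p[2]
def load(f): return np.load('pics/'+f+'.npy',allow_pickle=True)[0]
E
python3 - <<'E'
from h import *
for n in('side','top','wrist'):
    c=save(n,n+'0.png'); print(n,c)
print(sense())
a=[cv2.imread(f'pics/{n}0.png') for n in('top','side')]
E
```

```text
side {'vertical_fov': 46.99632442635289, 'cx': 316.7193981408873, 'cy': 236.6904312916539, 'R': array([[ 0.80033172, -0.59933123,  0.01646829],
       [-0.42536059, -0.58694481, -0.68888618],
       [ 0.42253698,  0.5443325 , -0.72468244]]), 't': array([-0.48481027,  0.39983033,  0.74339579])}
top {'vertical_fov': 54.1836154634797, 'cx': 324.3717340062614, 'cy': 240.5503849303841, 'R': array([[-0.00288533, -0.99967457, -0.02534615],
       [-0.99180584,  0.00609807, -0.12760877],
       [ 0.1277218 ,  0.02477026, -0.99150067]]), 't': array([0.04456135, 0.64073177, 0.8891077 ])}
wrist {'vertical_fov': 65.46574145764215, 'cx': 315.1077669512598, 'cy': 243.05190145035414, 'R': array([[ 0.27253779,  0.96214329, -0.00185716],
       [ 0.92013212, -0.26007253,  0.29277833],
       [ 0.28121171, -0.08150199, -0.95617854]]), 't': array([-0.57435637, -0.03760256,  0.3801593 ])}
{'time_s': 0.15, 'joints': array([ 6.72667636e+01,  1.58405378e+01,  8.62767439e+01, -1.33911257e-03,
        7.79625040e+01, -6.93172771e+00]), 'qd': array([ 0.07020361,  0.01006183, -0.19423158, -0.00597687, -0.04513323,
       -0.07477941]), 'joint_torque': array([-3.92290531e-04, -4.17141509e+01, -2.46035153e+01, -3.41640452e-04,
        7.48329156e-03, -4.33257969e-05]), 'tcp_pos': array([0.15644075, 0.55294219, 0.2496387 ]), 'ee_rot': array([-1.79920640e+02, -8.32934555e-03,  1.64198766e+02]), 'wrist_force': array([-0.58040807,  0.22240225,  0.53453075]), 'moment': array([-0.07635831, -0.01417783,  0.01197424]), 'finger_force': 0.0, 'width': 0.08500851342756699}
```

View pics/top0.png

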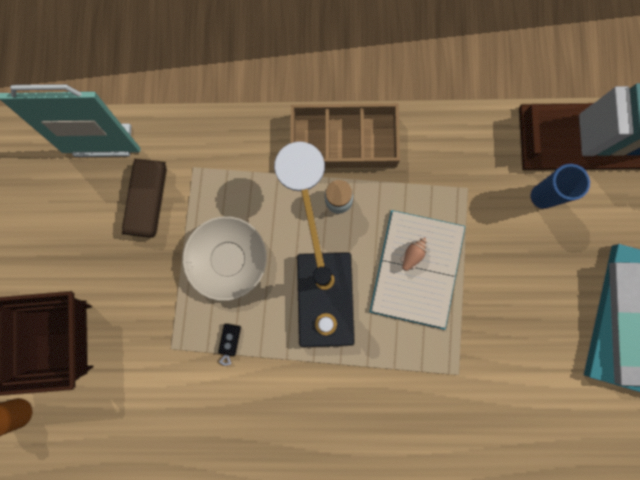

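View pics/side0.png

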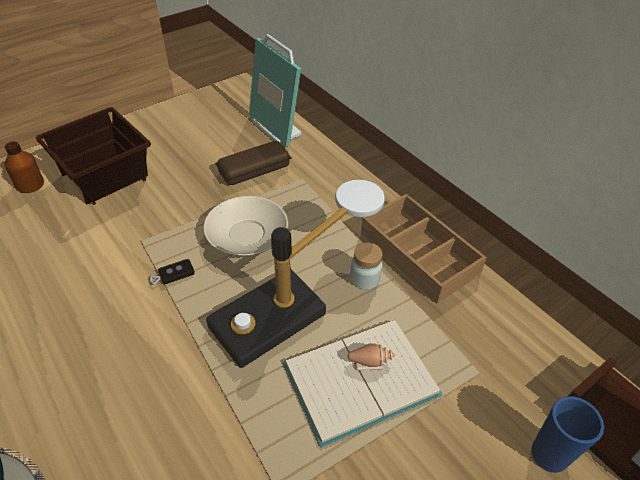

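Top view: shell about (415,254), dish (225,259), knob (323,276), switch (326,324), head (300,166), candle (339,195), key (229,343). Side view: shell (371,355), knob top (281,233), switch (243,320). Next I'll enlarge the key parts.

```bash
python3 - <<'E'
from h import *
t=cv2.imread('pics/top0.png');s=cv2.imread('pics/side0.png')
c=lambda im,x,y,w,h,k:cv2.resize(im[y:y+h,x:x+w],None,fx=k,fy=k,interpolation=cv2.INTER_CUBIC)
m=np.vstack([np.hstack([c(t,290,250,80,60,5)[:300,:400],c(t,380,225,80,60,5)]),np.hstack([c(s,215,225,100,75,4),c(s,330,330,80,60,5)])])
cv2.imwrite('pics/m0.png',m)
E
```

```text
(no output)
```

View pics/m0.png

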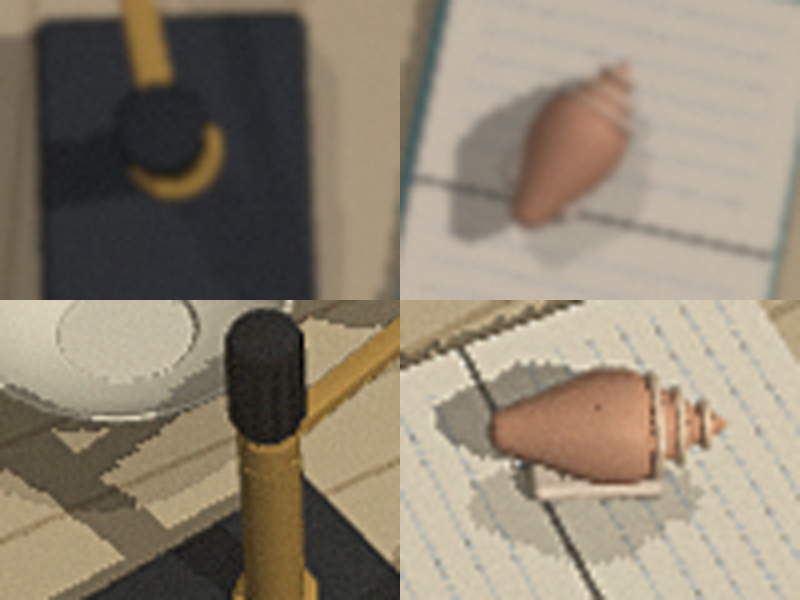

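Crop: shell ends in top view (425.4,238) and (405,269.4), in side view (395,354.4) and (348.6,356). Knob top is at top (322.4,274.5) and side (281.3,233.3).

```bash
python3 - <<'E'
from h import *
T=load('top0.png');S=load('side0.png')
P={}
for n,a,b in [('tip',(425.4,238),(395,354.4)),('tail',(405,269.4),(348.6,356)),('knob',(322.4,274.5),(281.3,233.3)),('switch',(326,324),(243,320)),('head',(300,166),(360,197)),('dishfloor',(228,259),(246,233)),('dishrim',(225,259),(246,226)),('candle',(339,190),(368,253)),
 ('bk1',(392,211),(397,321)),('bk2',(465,224),(441,394)),('bk3',(446,327),(320,441)),('bk4',(372,308),(286,362)),('key',(230,341),(177,272))]:
    x,r=tri((T,*a),(S,*b));P[n]=x;print(n,x,r)
d=P['tip']-P['tail'];print('shell mid',(P['tip']+P['tail'])/2,'len',np.linalg.norm(d),'ang',np.degrees(np.arctan2(d[1],d[0])))
print('book',np.mean([P['bk%d'%i] for i in(1,2,3,4)],0))
l=P['knob']-P['switch'];print('lamp x ang',np.degrees(np.arctan2(l[1],l[0])),np.hypot(*l[:2]))
E
```

```text
tip [ 0.6456 -0.1588  0.0377] [0.0003, 0.0003]
tail [ 0.5829 -0.1166  0.0379] [0.0003, 0.0003]
knob [0.5642 0.0411 0.2046] [0.0004, 0.0004]
switch [0.4782 0.0388 0.048 ] [0.0001, 0.0001]
head [0.7636 0.0828 0.1435] [0.0001, 0.0001]
dishfloor [0.6071 0.2405 0.0116] [0.0009, 0.0009]
dishrim [0.607  0.241  0.0314] [0.001, 0.001]
candle [0.7338 0.0133 0.0733] [0.0021, 0.0021]
bk1 [ 0.7076 -0.0985  0.0092] [0.0022, 0.0022]
bk2 [ 0.6762 -0.2456  0.0033] [0.0026, 0.0026]
bk3 [ 0.468  -0.1961  0.0176] [0.0027, 0.0027]
bk4 [ 0.5057 -0.0518  0.0086] [0.0024, 0.0024]
key [0.4446 0.2313 0.0114] [0.0018, 0.0018]
shell mid [ 0.61425 -0.1377   0.0378 ] len 0.07557889917166032 ang -33.942377584629085
book [ 0.589375 -0.148     0.009675]
lamp x ang 1.5319638101519506 0.08603075031638399
```

All heights and sizes check out (knob 0.2046, switch 0.048, shell length and arm offset). Next step is planning the approach.

```bash
cat >> h.py <<'E'
def go(*targets, s=None):
    # targets: (x,y,z,yaw); printed relative to the present pose; s: (pos, rpy) start if assumed
    if s is None: q=sense(); p,r=np.array(q['tcp_pos']),q['ee_rot']
    else: p,r=np.array(s[:3]),[180,0,s[3]]
    R0=Ro.from_euler('xyz',r,degrees=True)
    for t in targets:
        d=R0.inv().apply(np.array(t[:3])-p)/.3
        w=np.degrees((R0.inv()*Ro.from_euler('xyz',[180,0,t[3]],degrees=True)).as_rotvec())/90
        print(t,d.round(4),w.round(4))
E
python3 - <<'E'
from h import *
go((.36,.29,.31,158))
go((.53,.03,.32,150),s=(.36,.29,.31,158))
E
```

```text
(0.36, 0.29, 0.31, 158) [-0.8915 -0.6589 -0.2004] [-0.0009 -0.      0.0689]
(0.53, 0.03, 0.32, 150) [-0.8501 -0.5913 -0.0333] [ 0.     -0.      0.0889]
```

Request:
{"method": "arm_command", "body": {
  "plan": [
    [[-0.2, -0.14, -0.2, 0, 0, 0.02, 1], [-0.45, -0.33, -0.2, 0, 0, 0.04, 1], [-0.65, -0.48, -0.2, 0, 0, 0.06, 1], [-0.9, -0.66, -0.2, 0, 0, 0.07, 1], [-0.9, -0.66, -0.2, 0, 0, 0.07, 1], [-0.9, -0.66, -0.2, 0, 0, 0.07, 1]]
  ]
}}

```text
time_s: 0.9
tcp_pos: [0.3637, 0.2869, 0.3103]
ee_rot: [-180.0, 0.0, 157.8]
wrist_force: [0.6, 0.9, 0.0]
width: 0.0854
finger_force: 0.0
```

Request:
{"method": "arm_command", "body": {
  "plan": [
    [[-0.2, -0.14, 0, 0, 0, 0.02, 1], [-0.4, -0.28, 0, 0, 0, 0.04, 1], [-0.6, -0.42, 0, 0, 0, 0.06, 1], [-0.85, -0.6, 0, 0, 0, 0.09, 1], [-0.85, -0.6, 0, 0, 0, 0.09, 1], [-0.85, -0.6, 0, 0, 0, 0.09, 1]]
  ]
}}

```text
time_s: 1.65
tcp_pos: [0.533, 0.0227, 0.3092]
ee_rot: [-179.9, 0.0, 149.5]
wrist_force: [0.3, 0.3, 1.1]
width: 0.0854
finger_force: 0.0
```

```bash
python3 - <<'E'
from h import *
q=sense();print(q['time_s'],q['tcp_pos'],q['ee_rot'])
go((.614,-.138,.20,146),(.614,-.138,.09,146))
E
```

```text
1.65 [0.53297731 0.02267203 0.30923019] [-1.79919791e+02  9.92956831e-03  1.49466373e+02]
(0.614, -0.138, 0.2, 146) [-0.5047 -0.3236  0.3646] [-0.0009  0.0001  0.0385]
(0.614, -0.138, 0.09, 146) [-0.5046 -0.3231  0.7313] [-0.0009  0.0001  0.0385]
```

Request:
{"method": "arm_command", "body": {
  "plan": [
    [[-0.2, -0.13, 0, 0, 0, 0.02, 1], [-0.4, -0.26, 0.05, 0, 0, 0.04, 1], [-0.505, -0.323, 0.2, 0, 0, 0.04, 1], [-0.505, -0.323, 0.4, 0, 0, 0.04, 1], [-0.505, -0.323, 0.55, 0, 0, 0.04, 1], [-0.505, -0.323, 0.63, 0, 0, 0.04, 1], [-0.505, -0.323, 0.63, 0, 0, 0.04, 1]]
  ]
}}

```text
time_s: 2.52
tcp_pos: [0.6113, -0.1318, 0.1189]
ee_rot: [-179.9, -0.3, 146.2]
wrist_force: [-0.1, -0.3, 0.2]
width: 0.0855
finger_force: 0.0
```

```bash
python3 - <<'E'
from h import *
c=save('wrist','w1.png')
q=sense();print(q['time_s'],q['tcp_pos'],q['ee_rot'])
for X in [(.6456,-.1588,.0377),(.5829,-.1166,.0379),(.614,-.138,.018)]: print(proj(c,np.array(X)))
go((.614,-.138,.04,146))
E
```

```text
2.575 [ 0.61278576 -0.13234456  0.12088157] [-1.79994223e+02 -1.09223993e-01  1.46243509e+02]
(np.float64(309.64842758055636), np.float64(330.43658827132634))
(np.float64(309.47111701246246), np.float64(210.31153416945614))
(np.float64(309.4425072540883), np.float64(262.0051121643305))
(0.614, -0.138, 0.04, 146) [-0.0144 -0.0134  0.2696] [-0.0001 -0.0012  0.0027]
```

View pics/w1.png

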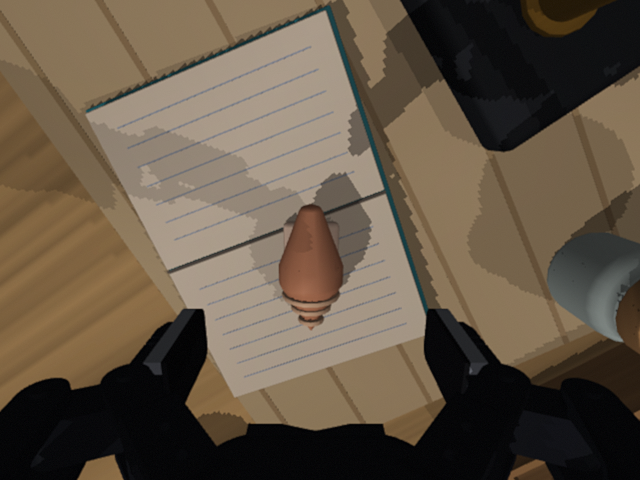

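The wrist view shows the shell midway between the fingers (tip (312,328), tail (312,208)), as projected.

Request:
{"method": "arm_command", "body": {
  "plan": [
    [[-0.005, -0.005, 0.12, 0, 0, 0, 1], [-0.005, -0.005, 0.23, 0, 0, 0, 1], [-0.005, -0.005, 0.265, 0, 0, 0, 1], [-0.005, -0.005, 0.265, 0, 0, 0, 1]]
  ]
}}

```text
time_s: 3.08
tcp_pos: [0.6143, -0.1354, 0.0428]
ee_rot: [180.0, 0.1, 146.2]
wrist_force: [-0.4, 0.5, -0.4]
width: 0.0852
finger_force: 0.0
```

Request:
{"method": "arm_command", "body": {
  "plan": [
    [[-0.005, -0.007, 0.014, 0, 0, 0, 1], [-0.005, -0.007, 0.014, 0, 0, 0, -1], [-0.005, -0.007, 0.014, 0, 0, 0, -1], [-0.005, -0.007, 0.014, 0, 0, 0, -1], [-0.005, -0.007, 0.014, 0, 0, 0, -1], [-0.005, -0.007, 0.014, 0, 0, 0, -1], [-0.005, -0.007, 0.014, 0, 0, 0, -1]]
  ],
  "newtons": 40
}}

```text
time_s: 3.95
tcp_pos: [0.614, -0.1382, 0.0383]
ee_rot: [180.0, 0.1, 146.2]
wrist_force: [-1.1, -1.4, 6.0]
width: 0.0362
finger_force: 40.0
```

Request:
{"method": "arm_command", "body": {
  "plan": [
    [[0, 0, 0, 0, 0, 0, -1], [0, 0, -0.1, 0, 0, 0, -1], [0, 0, -0.25, 0, 0, 0, -1], [0, 0, -0.4, 0, 0, 0, -1], [0, 0, -0.6, 0, 0, 0, -1], [0, 0, -0.8, 0, 0, 0, -1], [0, 0, -0.85, 0, 0, 0, -1], [0, 0, -0.85, 0, 0, 0, -1]]
  ]
}}

```text
time_s: 4.95
tcp_pos: [0.6137, -0.1381, 0.2927]
ee_rot: [180.0, 0.0, 146.2]
wrist_force: [0.7, -0.2, -1.5]
width: 0.0364
finger_force: 40.4
```

```bash
python3 - <<'E'
from h import *
q=sense();print(q['time_s'],q['tcp_pos'],q['ee_rot'])
go((.59,.10,.295,166),(.607,.13,.295,166))
go((.607,.24,.28,166),(.607,.24,.06,166),s=(.59,.10,.295,166))
E
```

```text
4.95 [ 0.61374177 -0.13807381  0.29267213] [1.79982443e+02 4.39380271e-02 1.46198332e+02]
(0.59, 0.1, 0.295, 166) [ 0.5072  0.6154 -0.008 ] [ 1.0e-04  5.0e-04 -2.2e-01]
(0.607, 0.13, 0.295, 166) [ 0.5158  0.73   -0.0079] [ 1.0e-04  5.0e-04 -2.2e-01]
(0.607, 0.24, 0.28, 166) [0.0579 0.4665 0.05  ] [0. 0. 0.]
(0.607, 0.24, 0.06, 166) [0.0579 0.4665 0.7833] [0. 0. 0.]
```

```bash
python3 - <<'E'
from h import *
go((.6,.06,.295,146.2),(.607,.13,.295,146.2))
E
```

```text
(0.6, 0.06, 0.295, 146.2) [ 0.4054  0.5232 -0.0079] [ 0.0002  0.0005 -0.    ]
(0.607, 0.13, 0.295, 146.2) [ 0.5158  0.73   -0.0079] [ 0.0002  0.0005 -0.    ]
```

Request:
{"method": "arm_command", "body": {
  "plan": [
    [[0.1, 0.14, 0, 0, 0, 0, -1], [0.2, 0.28, 0, 0, 0, 0, -1], [0.3, 0.42, 0, 0, 0, 0, -1], [0.4, 0.56, 0, 0, 0, 0, -1], [0.52, 0.73, 0, 0, 0, 0, -1], [0.52, 0.73, 0, 0, 0, 0, -1], [0.52, 0.73, 0, 0, 0, 0, -1]]
  ]
}}

```text
time_s: 5.82
tcp_pos: [0.6049, 0.1305, 0.2899]
ee_rot: [-179.8, -0.2, 146.3]
wrist_force: [0.5, -0.4, -1.8]
width: 0.0361
finger_force: 40.5
```

Request:
{"method": "arm_command", "body": {
  "plan": [
    [[0.1, 0.15, 0, 0, 0, 0, -1], [0.2, 0.3, 0.05, 0, 0, 0, -1], [0.2, 0.3, 0.2, 0, 0, 0, -1], [0.2, 0.3, 0.4, 0, 0, 0, -1], [0.2, 0.3, 0.55, 0, 0, 0, -1], [0.2, 0.3, 0.65, 0, 0, 0, -1], [0.2, 0.3, 0.65, 0, 0, 0, -1], [0.2, 0.3, 0.65, 0, 0, 0, -1]]
  ]
}}

```text
time_s: 6.82
tcp_pos: [0.6072, 0.2379, 0.0984]
ee_rot: [179.9, 0.1, 146.1]
wrist_force: [0.3, -0.8, -0.2]
width: 0.0363
finger_force: 40.6
```

```bash
python3 - <<'E'
from h import *
q=sense();print(q['time_s'],q['tcp_pos'],q['ee_rot'],q['width'])
go((.607,.24,.036,146.2))
E
```

```text
6.825 [0.60719025 0.23792433 0.098417  ] [1.79945865e+02 5.92377809e-02 1.46116681e+02] 0.036326371756897104
(0.607, 0.24, 0.036, 146.2) [0.0046 0.0052 0.2081] [ 0.0006  0.0007 -0.0009]
```

Request:
{"method": "arm_command", "body": {
  "plan": [
    [[0.005, 0.005, 0.1, 0, 0, 0, -1], [0.005, 0.005, 0.17, 0, 0, 0, -1], [0.005, 0.005, 0.2, 0, 0, 0, -1], [0.005, 0.005, 0.2, 0, 0, 0, -1], [0.005, 0.005, 0.207, 0, 0, 0, -1], [0.005, 0.005, 0.207, 0, 0, 0, -1]]
  ]
}}

```text
time_s: 7.58
tcp_pos: [0.6062, 0.2411, 0.0364]
ee_rot: [179.9, 0.1, 146.2]
wrist_force: [0.1, -0.3, -0.9]
width: 0.0362
finger_force: 40.6
```

Request:
{"method": "arm_command", "body": {
  "plan": [
    [[0, 0, 0.01, 0, 0, 0, -1], [0, 0, 0.01, 0, 0, 0, -1]]
  ]
}}

```text
time_s: 7.82
tcp_pos: [0.6055, 0.2409, 0.0324]
ee_rot: [-180.0, -0.0, 146.2]
wrist_force: [-0.3, 0.6, -1.2]
width: 0.0363
finger_force: 40.6
```

Request:
{"method": "arm_command", "body": {
  "plan": [
    [[0, 0, 0, 0, 0, 0, 0.35], [0, 0, 0, 0, 0, 0, 0.35], [0, 0, 0, 0, 0, 0, 0.35], [0, 0, -0.05, 0, 0, 0, 0.35], [0, 0, -0.2, 0, 0, 0, 0.35], [0, 0, -0.4, 0, 0, 0, 0.35], [0, 0, -0.6, 0, 0, 0, 0.35], [0, 0, -0.85, 0, 0, 0, 0.35]]
  ]
}}

```text
time_s: 8.82
tcp_pos: [0.6053, 0.2409, 0.2782]
ee_rot: [179.9, 0.1, 146.2]
wrist_force: [-0.6, -0.2, -0.7]
width: 0.0574
finger_force: 0.0
```

```bash
python3 - <<'E'
from h import *
save('side','s2.png');save('top','t2.png');q=sense();print(q['time_s'],q['tcp_pos'],q['ee_rot'],q['joints'])
t=cv2.imread('pics/t2.png');s=cv2.imread('pics/s2.png')
c=lambda im,x,y,w,h,k:cv2.resize(im[y:y+h,x:x+w],None,fx=k,fy=k,interpolation=cv2.INTER_CUBIC)
cv2.imwrite('pics/m2.png',np.hstack([c(t,160,160,200,200,2),c(s,150,170,200,200,2)]))
E
```

```text
8.925 [0.60905377 0.24199127 0.28544519] [179.21456756   0.66461539 146.20245922] [ 1.55867283e+01  2.14370774e+01  7.28965853e+01  6.87104473e-03
  8.46374820e+01 -4.06208671e+01]
```

View pics/m2.png

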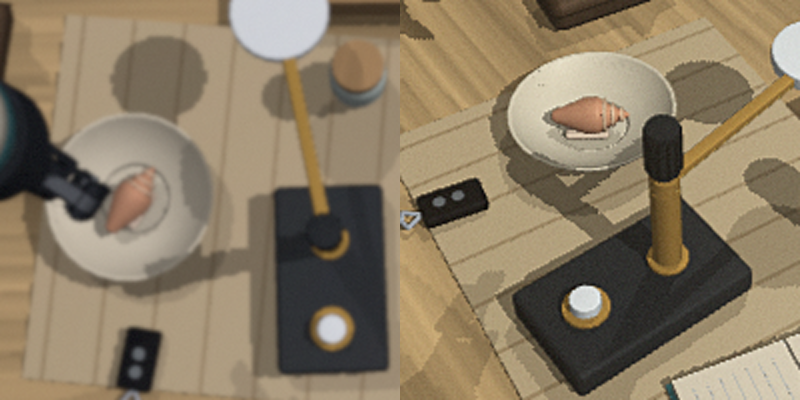

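The shell lies in the dish, nothing else has moved, and the switch is still out. Next the knob.

```bash
python3 - <<'E'
from h import *
go((.5642,.0411,.285,146.2),s=(.6053,.2409,.287,146.2))
E
```

```text
(0.5642, 0.0411, 0.285, 146.2) [-0.2566 -0.6296  0.0067] [0. 0. 0.]
```

Request:
{"method": "arm_command", "body": {
  "plan": [
    [[-0.06, -0.16, 0, 0, 0, 0, 0.7], [-0.13, -0.32, 0, 0, 0, 0, 0.7], [-0.19, -0.48, 0, 0, 0, 0, 0.7], [-0.257, -0.63, 0, 0, 0, 0, 0.7], [-0.257, -0.63, 0, 0, 0, 0, 0.7], [-0.257, -0.63, 0, 0, 0, 0, 0.7], [-0.257, -0.63, 0, 0, 0, 0, 0.7]]
  ]
}}

```text
time_s: 9.8
tcp_pos: [0.5648, 0.0422, 0.2751]
ee_rot: [180.0, -0.0, 146.3]
wrist_force: [-0.2, -0.1, 0.3]
width: 0.0726
finger_force: 0.0
```

```bash
python3 - <<'E'
from h import *
c=save('wrist','w3.png')
q=sense();print(q['time_s'],q['tcp_pos'],q['ee_rot'])
print(proj(c,np.array([.5642,.0411,.2046])))
go((.5642,.0411,.183,146.2))
E
```

```text
9.85 [0.56478079 0.04223532 0.27501507] [ 1.79972033e+02 -7.46593598e-03  1.46298101e+02]
(np.float64(312.6302831718113), np.float64(270.146634516297))
(0.5642, 0.0411, 0.183, 146.2) [-0.0005 -0.0044  0.3067] [ 0.0003 -0.0001  0.0011]
```

View pics/w3.png

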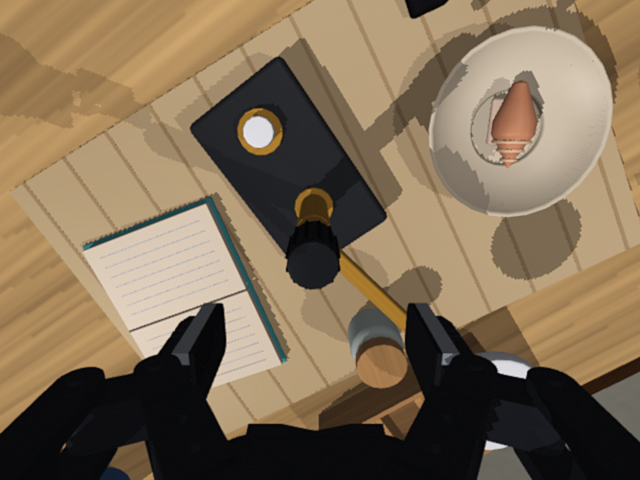

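The knob top is at (313,263) in the wrist view, against (312.6,270) predicted, so I'll refine.

```bash
python3 - <<'E'
from h import *
T=load('top0.png');S=load('side0.png');W=load('w3.png')
print(tri((T,322.4,274.5),(S,281.3,233.3),(W,313,263)),tri((S,281.3,233.3),(W,313,263)),onz(W,313,263,.2035),onz(T,322.4,274.5,.2035),onz(S,281.3,233.3,.2035))
for n,z,a,b,w in[('switch',.049,(326,324),(243,320),(259,131))]: print(onz(T,*a,z),onz(S,*b,z),onz(W,*w,z))
E
```

```text
(array([0.5637, 0.0422, 0.2025]), [0.0015, 0.0013, 0.0023]) (array([0.5631, 0.0428, 0.2027]), [0.0017, 0.0017]) [0.56112916 0.04339933 0.2035    ] [0.56461135 0.04098361 0.2035    ] [0.56447598 0.04225697 0.2035    ]
[0.47809882 0.03882021 0.049     ] [0.47796494 0.03804175 0.049     ] [0.47603265 0.04113417 0.049     ]
```

Request:
{"method": "arm_command", "body": {
  "plan": [
    [[0.003, -0.002, 0.1, 0, 0, 0, 0.7], [0.003, -0.002, 0.2, 0, 0, 0, 0.7], [0.003, -0.002, 0.305, 0, 0, 0, 0.7], [0.003, -0.002, 0.305, 0, 0, 0, 0.7], [0.003, -0.002, 0.305, 0, 0, 0, 0.7]]
  ]
}}

```text
time_s: 10.48
tcp_pos: [0.5644, 0.0416, 0.1845]
ee_rot: [179.9, 0.1, 146.3]
wrist_force: [0.3, -0.2, 1.3]
width: 0.0725
finger_force: 0.0
```

Request:
{"method": "arm_command", "body": {
  "plan": [
    [[0, 0, 0, 0, 0, 0, -1], [0, 0, 0, 0, 0, 0, -1], [0, 0, 0, 0, 0, 0, -1], [0, 0, 0, 0, 0, 0, -1], [0, 0, 0, 0, 0, 0, -1], [0, 0, 0, 0, 0, 0, -1]]
  ],
  "newtons": 50
}}

```text
time_s: 11.22
tcp_pos: [0.564, 0.041, 0.1846]
ee_rot: [179.9, 0.1, 146.2]
wrist_force: [-1.0, 0.6, 5.6]
width: 0.0291
finger_force: 49.0
```

Request:
{"method": "arm_command", "body": {
  "plan": [
    [[0, 0, -0.04, 0, 0, 0, -1], [0, 0, -0.08, 0, 0, 0, -1], [0, 0, -0.12, 0, 0, 0, -1], [0, 0, -0.16, 0, 0, 0, -1], [0, 0, -0.2, 0, 0, 0, -1], [0, 0, -0.24, 0, 0, 0, -1], [0, 0, -0.28, 0, 0, 0, -1], [0, 0, -0.28, 0, 0, 0, -1]]
  ]
}}

```text
time_s: 12.22
tcp_pos: [0.5639, 0.041, 0.2692]
ee_rot: [179.9, 0.1, 146.2]
wrist_force: [3.8, 0.1, -1.2]
width: 0.0288
finger_force: 50.1
```

Request:
{"method": "arm_command", "body": {
  "plan": [
    [[0, 0, -0.015, 0, 0, 0, -1], [0, 0, -0.03, 0, 0, 0, -1], [0, 0, -0.04, 0, 0, 0, -1], [0, 0, -0.04, 0, 0, 0, -1], [0, 0, -0.04, 0, 0, 0, -1]]
  ]
}}

```text
time_s: 12.85
tcp_pos: [0.5638, 0.041, 0.2796]
ee_rot: [180.0, 0.0, 146.2]
wrist_force: [5.4, 0.9, -3.0]
width: 0.029
finger_force: 50.2
```

Request:
{"method": "arm_command", "body": {
  "plan": [
    [[0, 0, 0, 0, 0, 0.06, -1], [0, 0, 0, 0, 0, 0.14, -1], [0, 0, 0, 0, 0, 0.22, -1], [0, 0, 0, 0, 0, 0.3, -1], [0, 0, 0, 0, 0, 0.38, -1], [0, 0, 0, 0, 0, 0.46, -1], [0, 0, 0, 0, 0, 0.52, -1], [0, 0, 0, 0, 0, 0.52, -1]]
  ]
}}

```text
time_s: 13.85
tcp_pos: [0.5627, 0.0403, 0.2793]
ee_rot: [-179.9, 0.1, 99.4]
wrist_force: [2.4, -1.9, -3.0]
width: 0.0288
finger_force: 50.2
```

Request:
{"method": "arm_command", "body": {
  "plan": [
    [[0, 0, 0, 0, 0, 0.06, -1], [0, 0, 0, 0, 0, 0.14, -1], [0, 0, 0, 0, 0, 0.22, -1], [0, 0, 0, 0, 0, 0.3, -1], [0, 0, 0, 0, 0, 0.38, -1], [0, 0, 0, 0, 0, 0.46, -1], [0, 0, 0, 0, 0, 0.53, -1], [0, 0, 0, 0, 0, 0.53, -1]]
  ]
}}

```text
time_s: 14.85
tcp_pos: [0.5614, 0.0406, 0.2789]
ee_rot: [-179.8, 0.2, 51.8]
wrist_force: [-2.4, -1.8, -2.6]
width: 0.0289
finger_force: 50.3
```

```bash
python3 - <<'E'
from h import *
save('side','s4.png');save('top','t4.png')
t=cv2.imread('pics/t4.png');s=cv2.imread('pics/s4.png')
cv2.imwrite('pics/m4.png',np.hstack([t[100:400,180:580],s[120:420,130:530]]))
q=sense();print(q['wrist_force'],q['moment'],q['time_s'])
E
```

```text
[-3.02427406 -2.1646904  -2.21900919] [-0.50508239  0.27976169  0.02334998] 14.95
```

View pics/m4.png

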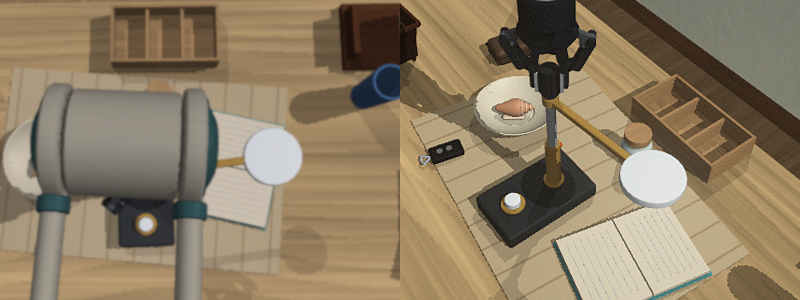

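The arm is over the book. The head is at top (453,255) and side (383,297). I'll triangulate it and enlarge the lock button.

```bash
python3 - <<'E'
from h import *
T=load('top0.png');S=load('side0.png')
print(tri((T,453,255),(S,383,297)))
s=cv2.imread('pics/s4.png')
cv2.imwrite('pics/m5.png',cv2.resize(s[220:310,250:320],None,fx=6,fy=6,interpolation=cv2.INTER_CUBIC))
E
```

```text
(array([ 0.5912, -0.1616,  0.237 ]), [0.001, 0.001])
```

View pics/m5.png

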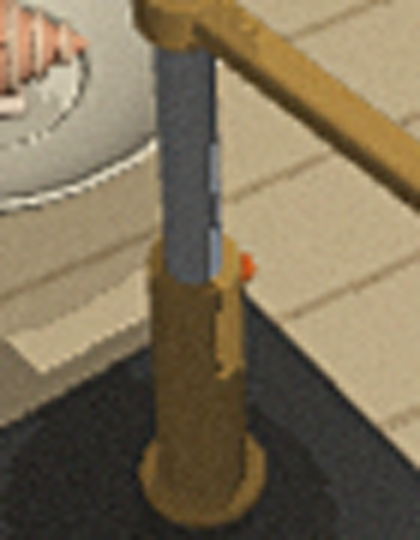

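The orange button is clearly out and the head is about 14 mm from the book's centre. Release and rise.

Request:
{"method": "arm_command", "body": {
  "plan": [
    [[0, 0, 0, 0, 0, 0, 0.5], [0, 0, 0, 0, 0, 0, 0.5], [0, 0, 0, 0, 0, 0, 0.5], [0, 0, -0.1, 0, 0, 0, 0.5], [0, 0, -0.2, 0, 0, 0, 0.5], [0, 0, -0.3, 0, 0, 0, 0.5], [0, 0, -0.3, 0, 0, 0, 0.5]]
  ]
}}

```text
time_s: 15.82
tcp_pos: [0.5647, 0.0411, 0.3722]
ee_rot: [179.7, -0.2, 51.7]
wrist_force: [-0.2, -0.2, -0.4]
width: 0.0641
finger_force: 0.0
```

```bash
python3 - <<'E'
from h import *
q=sense();ci=camera_info('wrist');R0=Ro.from_euler('xyz',q['ee_rot'],degrees=True)
print(q['time_s'],q['tcp_pos'],q['ee_rot'],q['joints'].round(1))
print('cam in tool',R0.inv().apply(ray(ci,0,0)[0]-q['tcp_pos']))
for a,b in((180,0),(-180,0)):
  for yaw in (0,180):
    for p in(-20,20):
        R=Ro.from_euler('xyz',[180,p,yaw],degrees=True);print(yaw,p,R.apply([0,0,1]).round(2),'rotvec',(np.degrees((R0.inv()*R).as_rotvec())/90).round(3))
  break
print('shift to (.40,.04,.38)',R0.inv().apply(np.array([.40,.04,.38])-q['tcp_pos'])/.3)
E
```

```text
15.825 [0.56473559 0.04109562 0.37220296] [179.72892574  -0.21798371  51.72132408] [-2.9 12.5 74.   0.  93.2 35.4]
cam in tool [ 0.07496817 -0.00042556 -0.12390703]
0 -20 [ 0.34 -0.   -0.94] rotvec [-0.099  0.203  0.569]
0 20 [-0.34 -0.   -0.94] rotvec [ 0.102 -0.21   0.568]
180 -20 [-0.34  0.   -0.94] rotvec [ 0.253  0.122 -1.407]
180 20 [ 0.34  0.   -0.94] rotvec [-0.244 -0.118 -1.409]
shift to (.40,.04,.38) [-0.34293735 -0.42866563 -0.02932344]
```

Request:
{"method": "arm_command", "body": {
  "plan": [
    [[-0.1, -0.12, 0, 0, 0, -0.11, -1], [-0.2, -0.24, 0, 0, 0, -0.22, -1], [-0.3, -0.36, 0, 0, 0, -0.33, -1], [-0.34, -0.43, 0, 0, 0, -0.44, -1], [-0.34, -0.43, 0, 0, 0, -0.55, -1], [-0.34, -0.43, 0, 0, 0, -0.66, -1], [-0.34, -0.43, 0, 0, 0, -0.75, -1], [-0.34, -0.43, 0, 0, 0, -0.75, -1]]
  ]
}}

```text
time_s: 16.82
tcp_pos: [0.3986, 0.041, 0.3685]
ee_rot: [-179.9, -0.1, 119.1]
wrist_force: [0.2, -0.7, -0.1]
width: -0.0001
finger_force: 0.0
```

```bash
cat >> h.py <<'E'
def go6(*ts,roll=180,pitch=20,yaw=180):
    q=sense();R0=Ro.from_euler('xyz',q['ee_rot'],degrees=True);R=Ro.from_euler('xyz',[roll,pitch,yaw],degrees=True)
    print(q['time_s'],q['tcp_pos'],q['ee_rot'],q['wrist_force'])
    for t in ts: print(t,(R0.inv().apply(np.array(t)-q['tcp_pos'])/.3).round(4),(np.degrees((R0.inv()*R).as_rotvec())/90).round(4))
E
python3 -c "
from h import *
go6((.42,.039,.30),(.45,.039,.22))"
```

```text
16.825 [0.39861218 0.04097894 0.36845539] [-1.79928029e+02 -6.26616287e-02  1.19109636e+02] [ 0.20283043 -0.65551248 -0.1383995 ]
(0.42, 0.039, 0.3) [-0.0407  0.0594  0.2281] [-0.1184 -0.2019 -0.6694]
(0.45, 0.039, 0.22) [-0.0896  0.1471  0.4946] [-0.1184 -0.2019 -0.6694]
```

Request:
{"method": "arm_command", "body": {
  "plan": [
    [[0, 0.01, 0.02, 0, 0, -0.1, -1], [0, 0.02, 0.05, -0.02, -0.03, -0.2, -1], [-0.01, 0.03, 0.1, -0.04, -0.07, -0.3, -1], [-0.02, 0.04, 0.15, -0.07, -0.11, -0.4, -1], [-0.03, 0.05, 0.2, -0.09, -0.15, -0.5, -1], [-0.04, 0.06, 0.228, -0.11, -0.18, -0.6, -1], [-0.041, 0.059, 0.228, -0.118, -0.202, -0.669, -1], [-0.041, 0.059, 0.228, -0.118, -0.202, -0.669, -1]]
  ]
}}

```text
time_s: 17.82
tcp_pos: [0.4195, 0.0387, 0.3002]
ee_rot: [180.0, 20.0, 179.8]
wrist_force: [0.1, 0.3, -0.1]
width: -0.0
finger_force: 0.0
```

```bash
python3 -c "
from h import *
go6((.47,.039,.16),(.4815,.039,.09))"
```

```text
17.825 [0.41949546 0.03867709 0.30023536] [179.96614002  19.99664106 179.82414528] [ 0.08413916  0.25508511 -0.05338315]
(0.47, 0.039, 0.16) [0.0017 0.0013 0.4968] [-0.0003 -0.     -0.0018]
(0.4815, 0.039, 0.09) [0.0454 0.0013 0.7292] [-0.0003 -0.     -0.0018]
```

Request:
{"method": "arm_command", "body": {
  "plan": [
    [[0, 0, 0.15, 0, 0, 0, -1], [0, 0, 0.3, 0, 0, 0, -1], [0, 0, 0.45, 0, 0, 0, -1], [0.02, 0, 0.6, 0, 0, 0, -1], [0.045, 0, 0.7, 0, 0, 0, -1], [0.045, 0, 0.729, 0, 0, 0, -1], [0.045, 0, 0.729, 0, 0, 0, -1]]
  ]
}}

```text
time_s: 18.7
tcp_pos: [0.4837, 0.0387, 0.0911]
ee_rot: [-180.0, 20.1, 180.0]
wrist_force: [-0.3, 0.5, -0.2]
width: -0.0002
finger_force: 0.0
```

```bash
python3 -c "
from h import *
go6((.4815,.039,.074),(.4815,.039,.064),(.4815,.039,.061),(.4815,.039,.059),(.4815,.039,.1))"
```

```text
18.7 [0.48370954 0.03874536 0.09113242] [-179.98372659   20.087451    179.98973091] [-0.33158158  0.46573101 -0.18287822]
(0.4815, 0.039, 0.074) [0.0265 0.0009 0.0511] [-0.0002  0.001  -0.0001]
(0.4815, 0.039, 0.064) [0.038  0.0009 0.0824] [-0.0002  0.001  -0.0001]
(0.4815, 0.039, 0.061) [0.0414 0.0009 0.0918] [-0.0002  0.001  -0.0001]
(0.4815, 0.039, 0.059) [0.0437 0.0009 0.0981] [-0.0002  0.001  -0.0001]
(0.4815, 0.039, 0.1) [-0.0032  0.0008 -0.0303] [-0.0002  0.001  -0.0001]
```

Request:
{"method": "arm_command", "body": {
  "plan": [
    [[0.02, 0, 0.04, 0, 0, 0, -1], [0.03, 0, 0.065, 0, 0, 0, -1], [0.038, 0, 0.082, 0, 0, 0, -1], [0.038, 0, 0.082, 0, 0, 0, -1], [0.038, 0, 0.082, 0, 0, 0, -1]]
  ]
}}

```text
time_s: 19.32
tcp_pos: [0.4813, 0.0386, 0.0646]
ee_rot: [-180.0, 20.2, -179.9]
wrist_force: [0.3, 0.1, 2.6]
width: -0.0002
finger_force: 1.3
```

Request:
{"method": "arm_command", "body": {
  "plan": [
    [[0.0023, 0, 0.0063, 0, 0, 0, -1], [0.0034, 0, 0.0094, 0, 0, 0, -1], [0.0034, 0, 0.0094, 0, 0, 0, -1]]
  ]
}}

```text
time_s: 19.7
tcp_pos: [0.4813, 0.0386, 0.0613]
ee_rot: [-179.9, 20.2, -179.9]
wrist_force: [1.0, 0.4, 2.9]
width: 0.0
finger_force: 1.9
```

Request:
{"method": "arm_command", "body": {
  "plan": [
    [[0.0023, 0, 0.0063, 0, 0, 0, -1], [0.0034, 0, 0.0094, 0, 0, 0, -1], [0.0034, 0, 0.0094, 0, 0, 0, -1]]
  ]
}}

```text
time_s: 20.08
tcp_pos: [0.4816, 0.0386, 0.0605]
ee_rot: [-179.9, 20.3, -179.9]
wrist_force: [-10.7, 0.8, 28.7]
width: 0.0002
finger_force: 14.5
```

Hard stop reached (28.7 N on the fingertips). Release straight up and look.

Request:
{"method": "arm_command", "body": {
  "plan": [
    [[-0.006, 0, -0.016, 0, 0, 0, -1], [-0.03, 0, -0.08, 0, 0, 0, -1], [-0.06, 0, -0.2, 0, 0, 0, -1], [-0.06, 0, -0.4, 0, 0, 0, -1], [-0.06, 0, -0.6, 0, 0, 0, -1], [-0.06, 0, -0.8, 0, 0, 0, -1], [-0.06, 0, -0.8, 0, 0, 0, -1]]
  ]
}}

```text
time_s: 20.95
tcp_pos: [0.4159, 0.0387, 0.2942]
ee_rot: [-179.9, 20.6, -179.9]
wrist_force: [0.7, -0.6, 0.4]
width: -0.0002
finger_force: 0.0
```

```bash
python3 - <<'E'
from h import *
save('side','s6.png');save('top','t6.png');q=sense();print(q['time_s'],q['tcp_pos'])
t=cv2.imread('pics/t6.png');s=cv2.imread('pics/s6.png');s0=cv2.imread('pics/side0.png')
c=lambda im,x,y,w,h,k:cv2.resize(im[y:y+h,x:x+w],None,fx=k,fy=k,interpolation=cv2.INTER_CUBIC)
cv2.imwrite('pics/m6.png',np.vstack([np.hstack([c(s0,220,300,50,37.5.__int__(),8),c(s,220,300,50,37,8)]),np.hstack([t[100:400,160:560],s[150:450,130:530]])]))
for n,im in(('0',s0),('6',s)):
    r=im[305:345,225:262].min(2)>190; ys,xs=np.nonzero(r); print(n,len(ys),xs.mean()+225,ys.mean()+305,ys.min()+305,ys.max()+305)
E
```

```text
21.05 [0.41423871 0.03882728 0.28921207]
0 156 242.09615384615384 318.9102564102564 313 325
6 153 242.30718954248366 320.5424836601307 314 326
```

View pics/m6.png

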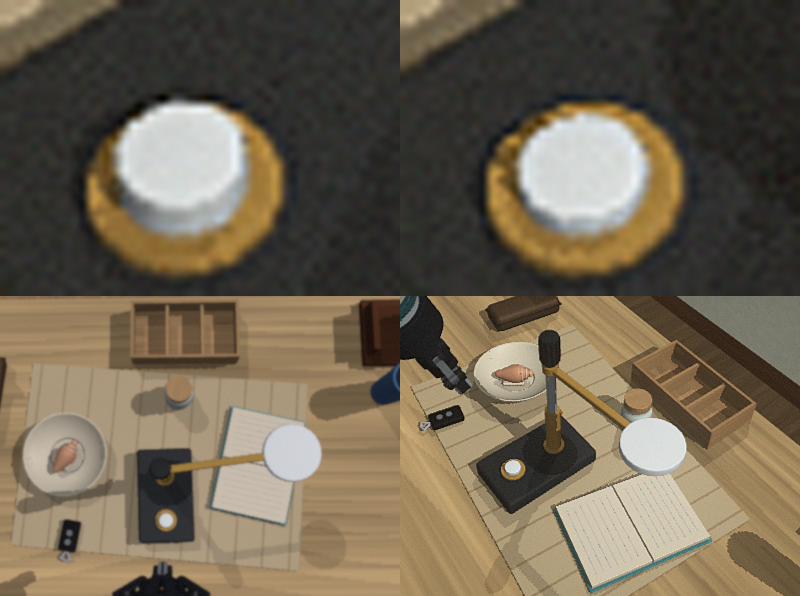

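The cap stands visibly lower: its top has dropped by 1.6 px, about 4.5 mm, so it is latched. The stem is up, the head is over the book, the shell is in the dish, and the robot is clear.

```bash
python3 -c "
from rig import *
print(close_job())"
```

```text
the job is handed in; nothing more can be done
None
```

I handed the job in at about 21 s with every step done: the shell is in the dish, the lamp is locked up with its head about 14 mm from the book's centre, the switch is latched in, and nothing else was knocked. The hand-in returned no verdict.

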